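# Find the rocking corner of the painting board and shim it

## Robot

A 6-joint arm with a two-finger parallel gripper is mounted at the origin on the work surface. World frame = base frame: x ahead of the robot, y to its left, z up, the work surface at z = 0. Lengths are in m, angles in rad, forces in N, time in s.
With the tool pointing down it reaches from about 0.15 to 0.775 m from the base axis. Payload 6.1 kg.
Tool frame: the origin (TCP) lies at the very end of the fingers, on their centre line; the grasp point (between the pads) lies 19 mm behind it (arm.grip_depth is the distance from the TCP to the grasp point, in m); z points along the fingers, y is the line along which they close (so a half turn about z gives the same grasp; the last joint's range is limited). The gripper opens to 85 mm and grips with 20 to 120 N. Pads are 22 mm wide; open, the fingers measure 114 mm over their backs; the gripper's body (76 mm by 85 mm) begins 54 mm behind the grasp point. The pads swing forward as they close: fully open they stand 13 mm farther back than shut.
Start: joints at [-1.111, 0.126, -0.04, 1.405, 0, 1.571], TCP at [0.233, -0.47, 0.231] pointing down, gripper open.
Joint ranges: [-2.72, 2.72], [-0.95, 1.95], [-1.27, 1.35], [-1.78, 2.02], [-1.46, 1.47], [-3.14, 3.14]. Speed limits (rad/s): [2.39, 2.39, 3.01, 3.14, 3.14, 3.14].

## Interface

Orientations are given as a rotation vector (axis times angle).
In Python, from cell import arm gives the robot as it stands.
- The arm moves only by the tool drive_tool, never from a script. Its argument "motion" is text: rows parted by semicolons, each of 5 numbers parted by spaces: the finger opening in m, from 0 to 0.0854, then the shift along the tool's x, y, z in m, then the turn about the tool's z in rad. In form: hand tx ty tz twist; .... A call has 1 to 5 rows; each row is the pose to reach, as a shift and turn from the pose commanded when the call began, along the tool's axes at that moment; what a row does not reach only later rows make up. A row lasts 1/10 s, in which the tool goes at most 50 mm and 8.59 degrees, less where a joint would pass 70% of its speed; a pose out of reach is approached as far as the arm can. A call with a gripper value outside its range is refused whole. The fingers move at their own pace and stop on an object; the grip force is fixed at half the most. Time passes only in rows, so rows that repeat a pose let the fingers close. It gives the time, the measured TCP pose, the force, the opening and the grip force at its end, in the units of the state.
- arm.sense(): the state, without advancing time (a new reading comes with each control period).
- arm.grab_frame(name): name is "scene" or "side" or "wrist"; returns the picture (420x560x3 uint8, blue, green, red); there is no depth.
- arm.camera_info(name): a dict with "intrinsics" (3x3 intrinsics, pixels), "D" ([k1, k2, p1, p2, k3] as OpenCV has them; the pictures are not rectified), "extrinsics" (4x4, takes a point from camera to world coordinates). Camera axes: x right, y down, z forward; pixel columns grow to the right and rows downward; lengths in m; the calibration is good to about 2 mm. A picture is of the moment at which its call begins: read the wrist's pose just before it. camera_info takes no time and is no camera call; for the wrist camera it gives the pose at the moment of the call.
- arm.job_done(): hands the job in; it is judged then, once.
The state is a dict: "clock": time; "joint_pos": joint angles; "dq": joint speeds; "joint_efforts": joint torques, N m; "eef_pos": TCP position; "tool_rot": TCP orientation; "ft_force": force on the tool from outside, world axes, zero at the start; "moment": the same for the moment, N m; "gripper_width": finger opening in m; "grasp_force": force on a finger pad.
Only numpy, scipy, OpenCV 4.12 (cv2) and the standard library are available. Lean on these libraries where they do the work, as an engineer would, in place of code of your own. Each camera call takes 0.05 s, during which the arm holds its last target. There are 200 camera calls.

## Task

One corner of the small plywood painting board is springy and rocks. With the closed fingertips, press down on the board's corners one after another until you find the one that sinks, press the steel shim tab at that corner down flat, then press firmly on that corner of the board once more to prove that it now stands firm on its shim, and move clear. Leave the other three shims cocked up, pick nothing up, and leave the tins, bottle and jar where they are.

Things in the scene. Friction and masses are not known exactly. Their poses are not given: they have to be found in the camera images.
- base: Fixed dark wooden base slab, 210 (x) x 360 (y) x 12 mm, flat on the bench. Origin: centre of its underside, at bench height. Its x points away from the robot, y to the left, z up (turned up to 0.25 rad). It carries the board, the shims and two tins. Four fixed stops, 46 mm high above the bench, stand 2 mm off the middles of the board's edges.
- board: Loose plywood board, 180 (x) x 220 (y) x 12 mm, 1 kg, picture in its middle, level on four hidden feet. Origin: centre of its underside; its top is 50 mm above the bench. Axes as the base. One foot, not always the same and not to be told by eye, is springy: that corner point sinks about 4.5 mm (2 N to start, 4 N to its stop) and springs back. The others sink under 1 mm.
- corner_near_left (a point): Point on the board's top face at its near left corner, 20 mm in from both edges, where to press; 50 mm above the bench at rest. It goes down with the board.
- shim_near_left (a joint): Tilt (rad) of the near left shim, a steel leaf like a seesaw, reaching in under that corner. 0 to 0.05: cocked, as at the start; 0.32: pressed flat (its stop). Its pivot runs along the base's x, 8 mm outside the board's left or right edge. Stiff by friction: about 16 N down on the tab point moves it; it stays where it is left. Flat, its inner end stands 1 mm under the board, ready to bear a sinking corner.
- tab_near_left (a point): Point on top of the near left shim's outer tab (28 mm wide along the base's x, reaching 50 mm out from the pivot), 42 mm out from the pivot and 8 mm in from its end. About 43 mm above the bench when cocked, 30 mm when flat.
- corner_near_right (a point): Point on the board's top face at its near right corner, 20 mm in from both edges, where to press; 50 mm above the bench at rest. It goes down with the board.
- shim_near_right (a joint): Tilt (rad) of the near right shim, a steel leaf like a seesaw, reaching in under that corner. 0 to 0.05: cocked, as at the start; 0.32: pressed flat (its stop). Its pivot runs along the base's x, 8 mm outside the board's left or right edge. Stiff by friction: about 16 N down on the tab point moves it; it stays where it is left. Flat, its inner end stands 1 mm under the board, ready to bear a sinking corner.
- tab_near_right (a point): Point on top of the near right shim's outer tab (28 mm wide along the base's x, reaching 50 mm out from the pivot), 42 mm out from the pivot and 8 mm in from its end. About 43 mm above the bench when cocked, 30 mm when flat.
- corner_far_left (a point): Point on the board's top face at its far left corner, 20 mm in from both edges, where to press; 50 mm above the bench at rest. It goes down with the board.
- shim_far_left (a joint): Tilt (rad) of the far left shim, a steel leaf like a seesaw, reaching in under that corner. 0 to 0.05: cocked, as at the start; 0.32: pressed flat (its stop). Its pivot runs along the base's x, 8 mm outside the board's left or right edge. Stiff by friction: about 16 N down on the tab point moves it; it stays where it is left. Flat, its inner end stands 1 mm under the board, ready to bear a sinking corner.
- tab_far_left (a point): Point on top of the far left shim's outer tab (28 mm wide along the base's x, reaching 50 mm out from the pivot), 42 mm out from the pivot and 8 mm in from its end. About 43 mm above the bench when cocked, 30 mm when flat.
- corner_far_right (a point): Point on the board's top face at its far right corner, 20 mm in from both edges, where to press; 50 mm above the bench at rest. It goes down with the board.
- shim_far_right (a joint): Tilt (rad) of the far right shim, a steel leaf like a seesaw, reaching in under that corner. 0 to 0.05: cocked, as at the start; 0.32: pressed flat (its stop). Its pivot runs along the base's x, 8 mm outside the board's left or right edge. Stiff by friction: about 16 N down on the tab point moves it; it stays where it is left. Flat, its inner end stands 1 mm under the board, ready to bear a sinking corner.
- tab_far_right (a point): Point on top of the far right shim's outer tab (28 mm wide along the base's x, reaching 50 mm out from the pivot), 42 mm out from the pivot and 8 mm in from its end. About 43 mm above the bench when cocked, 30 mm when flat.
- tin_left: Small paint tin, 44 mm across, 42 mm high, upright on the base between the two left shims. Not to be disturbed. Origin: centre of its underside.
- tin_right: Same tin, between the two right shims. Not to be disturbed. Origin: centre of its underside.
- tin_board: Smaller paint tin, 40 mm across, 38 mm high, upright near the middle of the board. Not to be disturbed. Origin: centre of its underside.
- tin_large: Paint tin, 72 mm across, 75 mm high, on the bench to the left. Not to be disturbed. Origin: centre of its underside.
- bottle: Green glass bottle, 64 mm across, 190 mm high, on the bench to the right. Not to be disturbed. Origin: centre of its underside.
- brush_jar: Glass jar, 66 mm across, 85 mm high, with brushes up to 165 mm high, on the bench to the far left. Not to be disturbed. Origin: centre of its underside.

How it is judged:
By the outcome, as a careful person would: the job done as asked, in the order asked, and still so for the second after the job is handed in, with the robot touching nothing.
It also fails if it takes over 51 s, if anything falls off the work surface, if the arm or the gripper's body presses on something with over 40 N, if the wrist force passes 120 N, or if a joint passes its speed limit or range.

## Working session

There is one attempt and no reset: what is moved stays moved. The work goes in short steps, Python scripts to look and compute and a tool call to move; the robot and the scene stay as the last step left them, time stands still between calls to the robot, and variables do not carry over. Pictures are saved under pics/ and viewed, at most 10 in all, crops included, and the job is handed in when it is done.

Besides the shell and the picture viewer there is one more tool, called after "Request:" in YAML: its name, and indented under it one key for each argument. drive_tool: Moves the arm, as the interface text tells. Its arguments: {"type":"object","properties":{"motion":{"type":"string"}},"required":["motion"]}

```bash
mkdir -p pics; ls; python3 - <<'E'
from cell import arm
import cv2,numpy as np
for n in("scene","side"):
    cv2.imwrite(f"pics/{n}0.png",arm.grab_frame(n)); c=arm.camera_info(n); print(n,np.round(c["intrinsics"],1).tolist(),np.round(c["D"],3),np.round(c["extrinsics"],3).tolist())
s=arm.sense();print({k:np.round(v,3).tolist() for k,v in s.items()})
E
```

```text
pics
scene [[416.6, 0.0, 280.9], [0.0, 416.6, 208.5], [0.0, 0.0, 1.0]] [-0.053  0.     0.     0.     0.   ] [[0.611, 0.506, -0.609, 1.134], [0.792, -0.405, 0.458, -0.444], [-0.015, -0.761, -0.648, 0.686], [0.0, 0.0, 0.0, 1.0]]
side [[525.8, 0.0, 284.0], [0.0, 525.8, 215.8], [0.0, 0.0, 1.0]] [-0.017  0.     0.     0.     0.   ] [[-0.784, -0.36, 0.506, -0.191], [-0.621, 0.47, -0.627, 0.937], [-0.012, -0.806, -0.592, 0.952], [0.0, 0.0, 0.0, 1.0]]
{'clock': 0.1, 'joint_pos': [-1.111, 0.126, -0.04, 1.405, 0.0, 1.571], 'dq': [-0.001, -0.001, 0.003, -0.001, 0.0, -0.0], 'joint_efforts': [0.002, -43.691, 35.36, 0.014, 0.0, -0.0], 'eef_pos': [0.233, -0.47, 0.231], 'tool_rot': [-3.058, -0.716, 0.0], 'ft_force': [-0.151, -0.848, -0.005], 'moment': [0.055, -0.025, -0.001], 'grasp_force': 0.0, 'gripper_width': 0.086}
```

View pics/scene0.png

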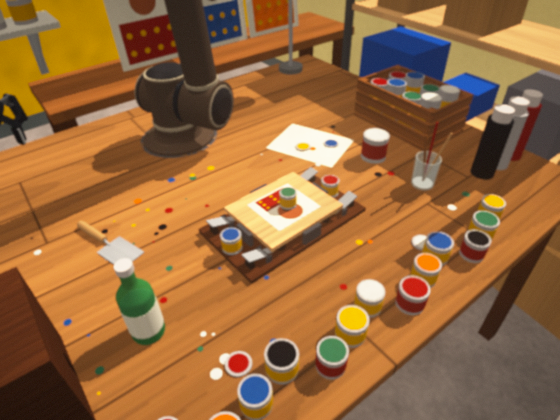

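View pics/side0.png

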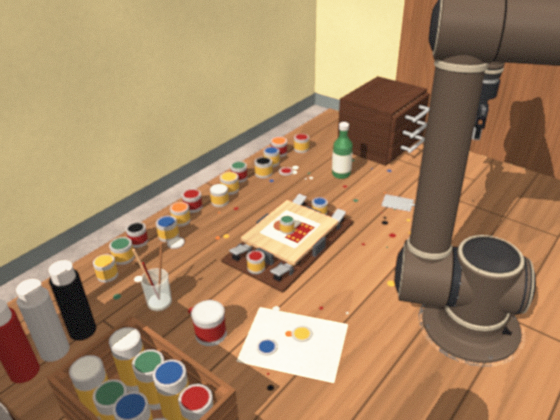

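The scene view shows the board at about (225-345, 175-245) px. The side view shows it at about (240-340, 203-258). The bottle and the jar stand well clear. Next I segment the board top in both views.

```bash
cat > h.py <<'E'
from cell import arm
import cv2,numpy as np
def ray(c,uv,z):
    p=cv2.undistortPoints(np.float64(uv).reshape(-1,1,2),c["intrinsics"],np.array(c["D"]))[:,0]
    T=np.array(c["extrinsics"]); d=np.c_[p,np.ones(len(p))]@T[:3,:3].T
    return T[:3,3]+d*((z-T[2,3])/d[:,2])[:,None]
E
python3 - <<'E'
from h import *
out=[]
for n,(x0,y0,x1,y1) in {"scene":(210,165,355,255),"side":(225,195,350,268)}.items():
    im=cv2.imread(f"pics/{n}0.png"); h=cv2.cvtColor(im,cv2.COLOR_BGR2HSV)
    m=np.zeros(im.shape[:2],np.uint8); 
    mm=cv2.inRange(h,(14,30,165),(30,170,255)); m[y0:y1,x0:x1]=mm[y0:y1,x0:x1]
    m=cv2.morphologyEx(m,cv2.MORPH_OPEN,np.ones((3,3)))
    k=max(cv2.findContours(m,0,2)[0],key=cv2.contourArea); hull=cv2.convexHull(k)
    P=ray(arm.camera_info(n),hull,0.05)[:,:2]*1000
    r=cv2.minAreaRect(P.astype(np.float32)); print(n,cv2.contourArea(k),r)
    q=cv2.approxPolyDP(hull,5,True)[:,0]; print(q.tolist(),ray(arm.camera_info(n),q,.05).round(3)[:,:2].tolist())
    cv2.drawContours(im,[hull],-1,(255,0,255),1)
    out.append(cv2.resize(im[y0-15:y0+90,x0-15:x0+150],None,fx=4,fy=4,interpolation=2))
cv2.imwrite("pics/m1.png",cv2.resize(np.vstack(out),None,fx=.7,fy=.7))
E
```

```text
scene 4815.5 ((531.06298828125, 22.315330505371094), (191.92332458496094, 244.10379028320312), 3.2184531688690186)
[[343, 203], [273, 249], [224, 210], [291, 170]] [[0.613, 0.133], [0.631, -0.089], [0.458, -0.103], [0.429, 0.122]]
side 3366.5 ((530.1454467773438, 13.087387084960938), (190.42996215820312, 264.54888916015625), 2.9311301708221436)
[[321, 207], [337, 222], [294, 264], [239, 240], [286, 200]] [[0.52, -0.12], [0.441, -0.087], [0.429, 0.13], [0.608, 0.143], [0.625, -0.086]]
```

View pics/m1.png

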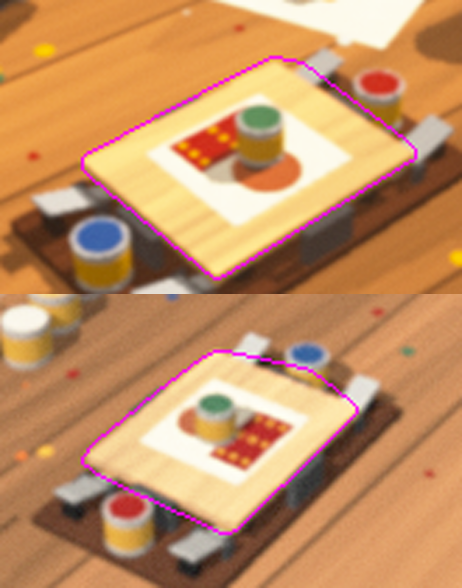

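The mask hugs the board, with small bulges where it takes in the shims and tin. The averages put the centre at about (0.530, 0.020) with a yaw of about 0.07. Now I go above it with the fingers closing.

Request:
drive_tool:
  motion: "0 0.2 -0.14 -0.12 0; 0 0.2 -0.14 -0.12 0; 0 0.2 -0.14 -0.12 0; 0 0.2 -0.14 -0.12 0; 0 0.2 -0.14 -0.12 0"

```text
clock: 0.6
eef_pos: [0.3408, -0.2719, 0.3422]
tool_rot: [-3.059, -0.715, 0.0]
ft_force: [0.6, 0.3, 0.2]
gripper_width: 0.0122
grasp_force: 0.0
```

Request:
drive_tool:
  motion: "0 0.25 -0.18 0 0; 0 0.25 -0.18 0 0; 0 0.25 -0.18 0 0; 0 0.25 -0.18 0 0; 0 0.25 -0.18 0 0"

```text
clock: 1.1
eef_pos: [0.458, -0.0506, 0.3415]
tool_rot: [3.059, 0.716, -0.0]
ft_force: [-0.2, -1.0, -0.3]
gripper_width: -0.0
grasp_force: 0.0
```

Request:
drive_tool:
  motion: "0 0.05 -0.053 0 0.15; 0 0.05 -0.053 0 0.3; 0 0.05 -0.053 0 0.39; 0 0.05 -0.053 0 0.39; 0 0.05 -0.053 0 0.39"

```text
clock: 1.6
eef_pos: [0.4787, 0.0169, 0.3413]
tool_rot: [3.139, 0.114, -0.001]
ft_force: [-0.9, -0.5, -0.0]
gripper_width: -0.0002
grasp_force: 0.0
```

```bash
python3 - <<'E'
from h import *
import pickle
c=arm.camera_info("wrist"); im=arm.grab_frame("wrist"); pickle.dump((im,c),open("w1.pkl","wb"))
cv2.imwrite("pics/w1.png",im); s=arm.sense(); print(s["eef_pos"],s["tool_rot"],np.round(c["extrinsics"],3).tolist())
E
```

```text
[0.47867998 0.01662313 0.34147692] [ 3.13952398e+00  1.12107554e-01 -5.10267606e-04] [[0.073, -0.946, -0.315, 0.562], [-0.997, -0.069, -0.023, 0.022], [-0.0, 0.316, -0.949, 0.483], [0.0, 0.0, 0.0, 1.0]]
```

View pics/w1.png

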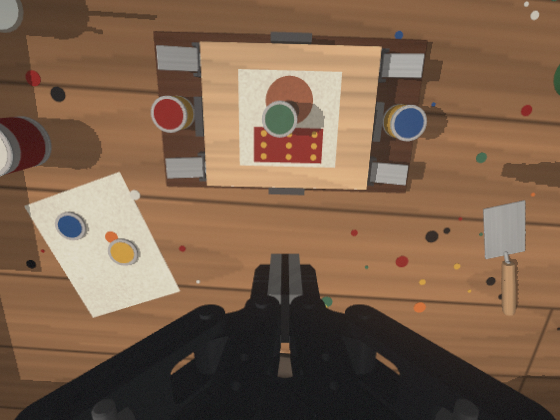

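The wrist view shows the board's corners at FL (201,42), FR (381,45), NR (366,189) and NL (207,187). The tabs' outer ends are at (157,59), (424,66), (166,168) and (408,174).

```bash
python3 - <<'E'
from h import *
import pickle
im,c=pickle.load(open("w1.pkl","rb"))
h=cv2.cvtColor(im,cv2.COLOR_BGR2HSV)
q=np.float32([[201,42],[381,45],[366,189],[207,187]]).reshape(-1,1,2)
P=ray(c,q,.05)[:,:2]
M=np.array([[.09,.11],[.09,-.11],[-.09,-.11],[-.09,.11]])
def fit(M,P):
    a=(M-M.mean(0)); b=P-P.mean(0); H=a.T@b; t=np.arctan2(H[0,1]-H[1,0],H[0,0]+H[1,1])
    R=np.array([[np.cos(t),-np.sin(t)],[np.sin(t),np.cos(t)]]); return t,P.mean(0)-R@M.mean(0),R
t,o,R=fit(M,P); print("board",t,o,((P-o)@R*1000).round(1).tolist())
# tabs: gray, low sat bright
m=cv2.inRange(h,(0,0,110),(180,60,255)); 
for n,(x0,y0,x1,y1) in dict(FL=(150,40,202,78),FR=(378,48,430,82),NL=(158,150,206,182),NR=(364,160,416,190)).items():
    s=np.zeros_like(m); s[y0:y1,x0:x1]=m[y0:y1,x0:x1]
    s=cv2.morphologyEx(s,cv2.MORPH_OPEN,np.ones((5,5)))
    k=max(cv2.findContours(s,0,2)[0],key=cv2.contourArea)
    L=(ray(c,k,.045)[:,:2]-o)@R*1000
    print(n,cv2.boundingRect(k),"board mm min",L.min(0).round(1),"max",L.max(0).round(1))
names=["FL","FR","NR","NL"]
for n,l in zip(names,[[.07,.09],[.07,-.09],[-.07,-.09],[-.07,.09]]): print("corner",n,(o+R@l).round(4))
E
```

```text
board 0.052805784488741715 [0.53275488 0.01510401] [[89.7, 107.6], [90.8, -109.2], [-89.5, -108.4], [-91.0, 110.0]]
FL (156, 46, 42, 25) board mm min [ 58.2 114.8] max [ 85.5 164.7]
FR (388, 53, 36, 25) board mm min [  55.9 -164.7] max [  83.5 -122.3]
NL (166, 158, 37, 21) board mm min [-80.5 115.9] max [-52.  166.2]
NR (376, 163, 32, 22) board mm min [ -82.9 -163.4] max [ -53.8 -121.1]
corner FL [0.5979 0.1087]
corner FR [ 0.6074 -0.0711]
corner NR [ 0.4676 -0.0785]
corner NL [0.4581 0.1013]
```

Request:
drive_tool:
  motion: "0 -0.0145 -0.086 0.22 0; 0 -0.0145 -0.086 0.22 0; 0 -0.0145 -0.086 0.22 0; 0 -0.0145 -0.086 0.22 0; 0 -0.0145 -0.086 0.22 0"

```text
clock: 2.15
eef_pos: [0.4621, 0.0578, 0.1287]
tool_rot: [-3.112, -0.174, 0.006]
ft_force: [0.4, 0.1, 0.1]
gripper_width: -0.0003
grasp_force: 0.0
```

Request:
drive_tool:
  motion: "0 0 0 0.045 0; 0 0 0 0.062 0; 0 0 0 0.066 0; 0 0 0 0.066 0; 0 0 0 0.066 0"

```text
clock: 2.65
eef_pos: [0.4645, 0.0592, 0.0666]
tool_rot: [-3.111, -0.175, -0.001]
ft_force: [-0.1, -0.5, 1.0]
gripper_width: 0.0003
grasp_force: 0.0
```

Request:
drive_tool:
  motion: "0 -0.002 -0.042 0 0.06; 0 -0.002 -0.042 0.005 0.06; 0 -0.002 -0.042 0.012 0.06; 0 -0.002 -0.042 0.012 0.06; 0 -0.002 -0.042 0.012 0.06"

```text
clock: 3.15
eef_pos: [0.4602, 0.0633, 0.0539]
tool_rot: [-3.083, -0.158, 0.01]
ft_force: [-1.3, -0.3, -0.2]
gripper_width: -0.0001
grasp_force: 0.0
```

```bash
python3 - <<'E'
from h import *
s=arm.sense();print({k:np.round(v,4).tolist() for k,v in s.items()})
E
```

```text
{'clock': 3.15, 'joint_pos': [0.1016, 0.0803, -0.4887, 1.0054, 0.055, 3.1405], 'dq': [-0.001, -0.0023, 0.0074, 0.003, -0.0001, -0.0006], 'joint_efforts': [-0.0496, -37.7056, 32.3499, -0.0019, 0.1733, -0.0005], 'eef_pos': [0.4602, 0.0633, 0.0539], 'tool_rot': [-3.0827, -0.1583, 0.0097], 'ft_force': [-1.2647, -0.2542, -0.1915], 'moment': [-0.0464, 0.0203, -0.0261], 'grasp_force': 0.0, 'gripper_width': -0.0001}
```

Joint 6 is on its limit, so I lift and turn back a quarter turn.

Request:
drive_tool:
  motion: "0 0 0 -0.05 -0.15; 0 0 0 -0.08 -0.3; 0 0 0 -0.08 -0.45; 0 0 0 -0.08 -0.6; 0 0 0 -0.08 -0.75"

```text
clock: 3.65
eef_pos: [0.4614, 0.059, 0.1346]
tool_rot: [-2.808, -1.286, -0.025]
ft_force: [-0.1, -0.4, -0.6]
gripper_width: 0.0001
grasp_force: 0.0
```

Request:
drive_tool:
  motion: "0 0 0 0 -0.15; 0 0 0 0 -0.3; 0 0 0 0 -0.45; 0 0 0 0 -0.6; 0 0 0 0 -0.75"

```text
clock: 4.15
eef_pos: [0.4612, 0.059, 0.1342]
tool_rot: [-2.148, -2.231, -0.052]
ft_force: [-1.0, 0.1, -0.5]
gripper_width: 0.0001
grasp_force: 0.0
```

```bash
cat >> h.py <<'E'
from scipy.spatial.transform import Rotation as Ro
def to(p):
    s=arm.sense(); R=Ro.from_rotvec(s["tool_rot"]).as_matrix()
    print("shift mm",(R.T@(np.array(p)-s["eef_pos"])*1000).round(1),"yaw",np.arctan2(R[1,0],R[0,0]).round(3),"z axis",R[:,2].round(3),"z",round(s["eef_pos"][2],4))
E
python3 - <<'E'
from h import *
s=arm.sense();print(np.round(s["joint_pos"],3)); to([.458,.101,.06])
E
```

```text
[ 0.092  0.034 -0.354  1.186  0.055  1.625]
shift mm [38.  -1.1 76.4] yaw 1.609 z axis [-0.008  0.054 -0.998] z 0.1342
```

Request:
drive_tool:
  motion: "0 0.045 -0.001 0.03 0; 0 0.045 -0.001 0.06 0; 0 0.045 -0.001 0.077 0; 0 0.045 -0.001 0.083 0; 0 0.045 -0.001 0.085 0"

```text
clock: 4.65
eef_pos: [0.4578, 0.1084, 0.0514]
tool_rot: [-2.155, -2.224, -0.05]
ft_force: [-0.8, -0.7, 0.3]
gripper_width: 0.0
grasp_force: 0.0
```

Request:
drive_tool:
  motion: "0 0 0 0.0015 0; 0 0 0 0.0015 0; 0 0 0 0.003 0; 0 0 0 0.003 0"

```text
clock: 5.05
eef_pos: [0.459, 0.1085, 0.0503]
tool_rot: [-2.157, -2.225, -0.055]
ft_force: [-1.5, -1.0, 6.1]
gripper_width: -0.0001
grasp_force: 3.3
```

Request:
drive_tool:
  motion: "0 0 0 0.0015 0; 0 0 0 0.0025 0; 0 0 0 0.0025 0"

```text
clock: 5.35
eef_pos: [0.4591, 0.1086, 0.05]
tool_rot: [-2.157, -2.226, -0.056]
ft_force: [-8.3, -3.0, 26.1]
gripper_width: -0.0
grasp_force: 13.0
```

Near left is firm (26 N at no sink). Next is near right.

Request:
drive_tool:
  motion: "0 0 0 -0.04 0; 0 -0.05 0.001 -0.055 0; 0 -0.1 0.001 -0.055 0; 0 -0.145 0.002 -0.055 0; 0 -0.178 0.002 -0.05 0"

```text
clock: 5.85
eef_pos: [0.4669, -0.0743, 0.0877]
tool_rot: [-2.159, -2.225, -0.054]
ft_force: [0.9, 0.4, -0.1]
gripper_width: 0.0001
grasp_force: 0.0
```

```bash
python3 - <<'E'
from h import *
to([.4676,-.0705,.052])
E
```

```text
shift mm [ 1.8  1.  35.9] yaw 1.601 z axis [-0.005  0.054 -0.999] z 0.0877
```

Request:
drive_tool:
  motion: "0 0.002 0.001 0.03 0; 0 0.002 0.001 0.036 0; 0 0.002 0.001 0.0375 0; 0 0.002 0.001 0.039 0; 0 0.002 0.001 0.039 0"

```text
clock: 6.35
eef_pos: [0.467, -0.067, 0.0486]
tool_rot: [-2.154, -2.226, -0.052]
ft_force: [-2.8, -0.8, 3.6]
gripper_width: -0.0002
grasp_force: 1.6
```

Request:
drive_tool:
  motion: "0 0 0 0.001 0; 0 0 0 0.0015 0; 0 0 0 0.0015 0"

```text
clock: 6.65
eef_pos: [0.467, -0.0671, 0.0465]
tool_rot: [-2.155, -2.226, -0.053]
ft_force: [-1.7, -0.5, 5.0]
gripper_width: -0.0002
grasp_force: 2.3
```

Request:
drive_tool:
  motion: "0 0 0 0.0015 0; 0 0 0 0.0025 0; 0 0 0 0.0025 0"

```text
clock: 6.95
eef_pos: [0.4671, -0.0672, 0.0456]
tool_rot: [-2.156, -2.226, -0.054]
ft_force: [-6.8, -0.0, 20.2]
gripper_width: -0.0001
grasp_force: 9.8
```

Near right sinks about 4.5 mm under 4-5 N and then stops, so it is the springy corner. Now I move to its tab.

Request:
drive_tool:
  motion: "0 0 0 -0.035 0; 0 -0.04 0.004 -0.045 0; 0 -0.071 0.003 -0.045 0; 0 -0.071 0.003 -0.045 0"

```text
clock: 7.35
eef_pos: [0.4729, -0.1429, 0.0846]
tool_rot: [-2.159, -2.222, -0.052]
ft_force: [0.2, 0.2, 0.5]
gripper_width: -0.0
grasp_force: 0.0
```

```bash
python3 - <<'E'
from h import *
to([.4723,-.140,.045])
cv2.imwrite("pics/w2.png",arm.grab_frame("wrist"))
E
```

```text
shift mm [ 0.8 -0.3 39.7] yaw 1.599 z axis [-0.007  0.054 -0.999] z 0.0846
```

View pics/w2.png

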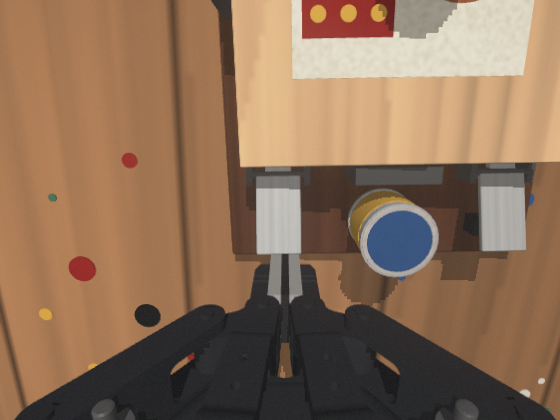

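The tab at px (257-300, 177-254) lies in line with the fingertips, about 3 mm towards the near side. I press it down.

Request:
drive_tool:
  motion: "0 0.001 -0.003 0.03 0; 0 0.001 -0.003 0.038 0; 0 0.001 -0.003 0.042 0; 0 0.001 -0.003 0.046 0; 0 0.001 -0.003 0.049 0"

```text
clock: 7.9
eef_pos: [0.468, -0.1372, 0.0375]
tool_rot: [-2.156, -2.225, -0.047]
ft_force: [-9.5, -5.1, 18.4]
gripper_width: 0.0004
grasp_force: 8.4
```

Request:
drive_tool:
  motion: "0 0 0 0.002 0; 0 0 0 0.004 0; 0 0 0 0.005 0; 0 0 0 0.006 0; 0 0 0 0.006 0"

```text
clock: 8.4
eef_pos: [0.4686, -0.1376, 0.032]
tool_rot: [-2.157, -2.227, -0.047]
ft_force: [-8.4, -5.1, 14.6]
gripper_width: 0.0001
grasp_force: 7.2
```

Request:
drive_tool:
  motion: "0 0 0 0.0015 0; 0 0 0 0.003 0; 0 0 0 0.004 0; 0 0 0 0.004 0"

```text
clock: 8.8
eef_pos: [0.4688, -0.1377, 0.0294]
tool_rot: [-2.158, -2.227, -0.047]
ft_force: [-12.1, -4.4, 27.3]
gripper_width: -0.0001
grasp_force: 13.2
```

Request:
drive_tool:
  motion: "0 0 0 0.0015 0; 0 0 0 0.0025 0; 0 0 0 0.0025 0"

```text
clock: 9.1
eef_pos: [0.4689, -0.1377, 0.0289]
tool_rot: [-2.159, -2.228, -0.048]
ft_force: [-18.5, -3.9, 43.0]
gripper_width: -0.0
grasp_force: 21.6
```

The tab is against its stop: 43 N with almost no further travel. Back to the corner.

Request:
drive_tool:
  motion: "0 0 0 -0.045 0; 0 0 0 -0.06 0; 0 0.04 0 -0.06 0; 0 0.065 -0.003 -0.06 0; 0 0.065 -0.003 -0.06 0"

```text
clock: 9.6
eef_pos: [0.4639, -0.0721, 0.0877]
tool_rot: [-2.151, -2.229, -0.053]
ft_force: [-0.8, -0.1, 1.2]
gripper_width: -0.0002
grasp_force: 0.0
```

```bash
python3 - <<'E'
from h import *
to([.4676,-.0715,.052])
cv2.imwrite("pics/w3.png",arm.grab_frame("wrist"))
E
```

```text
shift mm [-1.5  3.9 35.7] yaw 1.606 z axis [-0.008  0.055 -0.998] z 0.0877
```

View pics/w3.png

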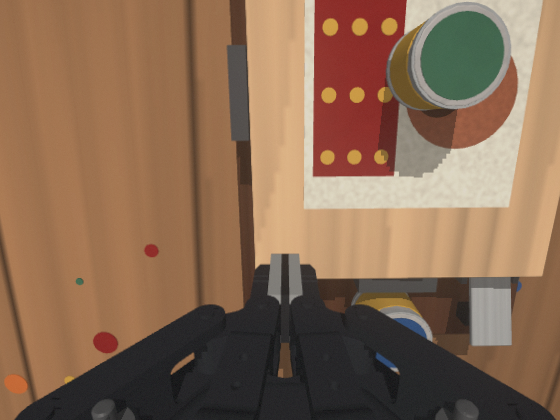

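The fingertips hang over the near right corner. The tin and the far right shim are undisturbed. Now the proof press.

Request:
drive_tool:
  motion: "0 -0.001 0.004 0.03 0; 0 -0.001 0.004 0.036 0; 0 -0.001 0.004 0.039 0; 0 -0.001 0.004 0.041 0; 0 -0.001 0.004 0.041 0"

```text
clock: 10.15
eef_pos: [0.4676, -0.0737, 0.0486]
tool_rot: [-2.156, -2.224, -0.052]
ft_force: [-9.9, 1.6, 22.9]
gripper_width: 0.0005
grasp_force: 11.3
```

Request:
drive_tool:
  motion: "0 0 0 0.001 0; 0 0 0 0.0015 0; 0 0 0 0.0015 0"

```text
clock: 10.45
eef_pos: [0.4676, -0.0737, 0.0483]
tool_rot: [-2.157, -2.224, -0.053]
ft_force: [-13.4, 1.5, 33.3]
gripper_width: 0.0002
grasp_force: 16.6
```

It stands firm: 33 N at about 1.5 mm, against 4.5 mm before. Moving clear.

Request:
drive_tool:
  motion: "0 0 0 -0.05 0; 0 0 0 -0.1 0; 0 0 0 -0.15 0; 0 0 0 -0.2 0; 0 0 0 -0.25 0"

```text
clock: 10.95
eef_pos: [0.4691, -0.0873, 0.2965]
tool_rot: [-2.156, -2.224, -0.052]
ft_force: [2.0, 0.1, -0.7]
gripper_width: 0.0001
grasp_force: 0.0
```

Request:
drive_tool:
  motion: "0 0 -0.05 0 0; 0 0 -0.1 0 0; 0 0 -0.12 0 0; 0 0 -0.12 0 0"

```text
clock: 11.35
eef_pos: [0.3476, -0.0909, 0.2961]
tool_rot: [-2.158, -2.224, -0.053]
ft_force: [-0.4, -0.3, -0.1]
gripper_width: 0.0001
grasp_force: 0.0
```

```bash
python3 - <<'E'
from h import *
print(arm.sense()["eef_pos"],arm.sense()["ft_force"])
a=arm.grab_frame("scene"); b=cv2.imread("pics/scene0.png")
f=lambda i:cv2.resize(i[150:290,180:380],None,fx=4,fy=4,interpolation=2)
cv2.imwrite("pics/f.png",cv2.resize(np.vstack([f(b),f(a)]),None,fx=.5,fy=.5))
E
```

```text
[ 0.34761251 -0.09092116  0.2960753 ] [-0.37983396 -0.29386031 -0.12932543]
```

View pics/f.png

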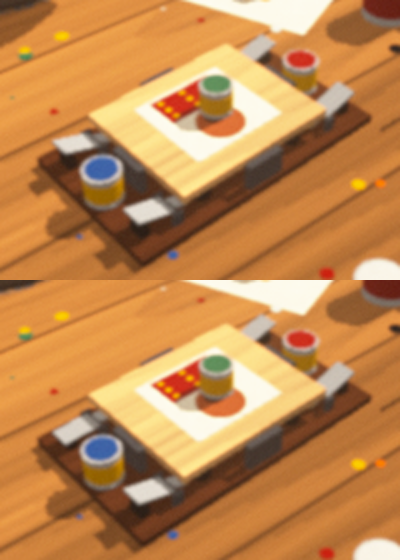

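The near right shim now lies flat. The other three are still cocked, and the tins have not moved.

```bash
python3 -c "
from cell import arm
print(arm.job_done())"
```

```text
the job is handed in; nothing more can be done
None
```

The job is handed in: the near right corner was the springy one, its shim is pressed flat, and the corner held firm under a 33 N proof press; the other three shims are still cocked, nothing else was disturbed, and the arm is clear.

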